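Teach the contactless sensor with the steel block

TASK

Teach the contactless sensor: first press the red plunger of the grey teach box right down to its stop and let it spring back up. Then pick up the steel setting block, carry it high over the clamp fixture and the row of bottles and spool without disturbing them, and finish still holding it level and still about a centimetre above the sensor's face, squarely over the orange outline (either way round). Neither the block nor the gripper may touch the sensor or its plate at any time.

Things in the scene. Friction and masses are not known exactly. Their poses are not given: they have to be found in the camera images.
- setting_block: Ground steel setting block, 35 (x) x 60 (y) x 22 (z) mm, about 0.25 to 0.5 kg, two dark holes in its top; lies flat on the bench at the left of the clamp fixture. Origin: centre of its underside; z up. Grip it across its 35 mm width.
- sensor_station: Fixed sensor at the right: aluminium plate 90 (x) x 120 (y) x 10 mm on the bench with a black sensor head 54 x 86 mm on it, top face 32 mm above the bench. A brass connector stub sticks out of the head on its +x side, below the face. Origin: centre of the plate's underside; z up.
- sensor_face (a point): Centre of the sensor's top face, 32 mm above the bench, axes as the plate's. The orange outline round it is 36 (x) x 61 (y) mm inside, so the block's 60 mm length goes along the outline's y.
- teach_plunger (a joint): Spring plunger of the teach box, in m: 0 = up, 0.010 = fully down on its stop; moves straight down. About 2 N starts it and 6 N holds it at the stop; it springs back by itself.
- plunger_top (a point): Centre of the top of the plunger's red mushroom head (36 mm across), 57 mm above the bench when up; moves with the plunger. The head stands on a fixed grey box 62 x 62 x 26 mm with a steel collar to 32 mm, in front of the clamp fixture.
- toggle_fixture: Fixed wooden clamp fixture with a red-handled toggle clamp, base 130 (x) x 200 (y) mm, 147 mm high; it stands between the block and the sensor. Origin: centre of its underside.
- glue_bottle: White and orange glue bottle, 50 mm across, 144 mm high, standing loose in the row between clamp fixture and sensor. Origin: centre of its underside.
- brown_bottle: Little brown bottle, 36 mm across, 84 mm high, loose in the same row. Origin: centre of its underside.
- thread_spool: Red thread spool, 42 mm across, 51 mm high, loose in the same row. Origin: centre of its underside.
Mind the look-alikes: they are no part of the job. What is shaped like the part that bears teach_plunger but purple is not meant. Of the things that look like the setting_block, take the one that is nearest to the robot's base at the start.

How it is judged:
By the outcome, as a careful person would: the job done as asked, in the order asked, and still so for the second after the job is handed in, while the arm keeps its last pose, push and grip.
It also fails if it takes over 59 s, if anything falls off the work surface, if the arm or the gripper's body presses on something with over 40 N, if the wrist force passes 120 N, or if a joint passes its speed limit or range.

ROBOT

A 7-joint arm with a two-finger parallel gripper is mounted at the origin on a cart in front of the work surface, level with it; the furniture and walls round the work are solid. World frame = base frame: x ahead of the robot, y to its left, z up, the work surface at z = 0. Lengths are in m, angles in rad, forces in N, time in s.
With the tool pointing down it reaches from about 0.35 to 0.9 m from the base axis. Payload 19.9 kg.
Tool frame: the origin (TCP) lies midway between the tips of the shut fingers; the grasp point (between the pads) lies 19 mm behind it; z points along the fingers, x is the direction in which the jaws open and shut, and the axes are right-handed (so a half turn about z gives the same grasp; the last joint's range is limited). The gripper opens to 94 mm and grips with 3 to 60 N. Pads are 16 mm wide; open, the fingers measure 119 mm over their backs; the gripper's body (75 mm by 177 mm) begins 78 mm behind the grasp point.
Start: joints at [1.196, 0.417, -0.01, 1.614, 0.005, 1.111, -0.053], TCP at [0.204, -0.591, 0.205] pointing down, gripper open.
Joint ranges: [-2.81, 2.81], [-0.39, 2.02], [-1.27, 1.25], [0.06, 2.57], [-1.19, 4.33], [0.19, 2], [-2.82, 2.82]. Speed limits (rad/s): [1.89, 1.89, 2.39, 2.39, 3.01, 3.01, 3.01].

INTERFACE

Orientations are given as a unit quaternion [x, y, z, w].
In Python, from station import bot, optics gives the robot as it stands.
- The arm moves only by the tool drive_tool, never from a script. Its argument "series" is a list of rows, each a list of 4 numbers: the shift along the tool's x, y, z in m, then the turn about the tool's z in degrees. A call has 1 to 12 rows; each row shifts and turns the pose as measured when the row begins, along the tool's axes as they then stand; what a row does not reach is not made up. A row lasts 1/10 s, in which the tool goes at most 50 mm and 8.59 degrees, less where a joint would pass 70% of its speed; a pose out of reach is approached as far as the arm can. A call is refused whole if a number of a shift passes 0.05 or a number of a turn 8.59, either way. A call with a gripper value outside its range is refused whole. "grip" is the closure, from -1 (fully open) to 1 (shut), set as the call begins (left out, the last holds). The fingers move at their own pace and stop on an object; the grip force is fixed at half the most. Time passes only in rows, so rows that do not move let the fingers close. It gives the time, the measured TCP pose, the force and the opening at its end, in the units of the state.
- bot.read_state(): the state, without advancing time (a new reading comes with each control period).
- optics.snapshot(name): name is "scene" or "side" or "wrist"; returns a dict with "image" (480x640x3 uint8, blue, green, red), "fx", "fy", "cx", "cy" (pixels), "world_to_cam" (4x4, takes a point from world to camera coordinates); the wrist camera has in their place "T_tool_cam" (4x4, takes a point from camera to tool coordinates, whose origin is the TCP and whose axes are the tool frame's). Camera axes: x right, y up, looking along -z (the intrinsics and any distortion apply to the point x, -y, -z); pixel columns grow to the right and rows downward; lengths in m; the calibration is good to about 2 mm. A picture is of the moment at which its call begins: read the wrist's pose just before it. There is no depth.
- bot.close_job(): hands the job in, once; it reports no verdict.
The state is a dict: "time_s": time; "joint_pos": joint angles; "joint_velocities": joint speeds; "effort": joint torques, N m; "tcp_pos": TCP position; "tcp_rot": TCP orientation; "force": force on the tool from outside, world axes, zero at the start; "moment": the same for the moment, N m; "width": finger opening in m.
Only numpy, scipy, OpenCV 4.12 (cv2) and the standard library are available. Lean on these libraries where they do the work, as an engineer would, in place of code of your own. Each camera call takes 0.05 s, during which the arm holds its last target. There are 200 camera calls.

## Working session

There is one attempt and no reset: what is moved stays moved. The work goes in short steps, Python scripts to look and compute and a tool call to move; the robot and the scene stay as the last step left them, time stands still between calls to the robot, and variables do not carry over. Pictures are saved under pics/ and viewed, about 8 in all and at most 12, crops included, and the job is handed in when it is done.

Besides the shell and the picture viewer there is one more tool, called after ">>>" as name([rows], argument=value, ...), one row to a line, values as JSON. drive_tool: Moves the arm, as the interface text tells. Its arguments: {"type":"object","properties":{"series":{"type":"array","items":{"type":"array","items":{"type":"number"}}},"grip":{"type":"number"}},"required":["series"]}

```bash
ls; mkdir -p pics
cat > h.py <<'E'
import numpy as np, cv2
from station import bot, optics
from scipy.spatial.transform import Rotation as R
def snap(n):
    s=bot.read_state(); d=optics.snapshot(n)
    if n=="wrist":
        T=np.eye(4);T[:3,:3]=R.from_quat(s["tcp_rot"]).as_matrix();T[:3,3]=s["tcp_pos"]
        d["c2w"]=T@d["T_tool_cam"]
    else: d["c2w"]=np.linalg.inv(d["world_to_cam"])
    return d
def ray(d,u,v):
    r=np.array([(u-d["cx"])/d["fx"],-(v-d["cy"])/d["fy"],-1.])
    return d["c2w"][:3,3], d["c2w"][:3,:3]@r
def onz(d,u,v,z):
    o,r=ray(d,u,v); return o+r*(z-o[2])/r[2]
def proj(d,p):
    q=np.linalg.inv(d["c2w"])@np.append(p,1); return d["cx"]+d["fx"]*q[0]/-q[2], d["cy"]+d["fy"]*q[1]/q[2]
E
python3 - <<'E'
from h import *
import pickle
s=bot.read_state(); print(s)
D={}
for n in("scene","side","wrist"):
    d=snap(n);D[n]=d;cv2.imwrite(f"pics/{n}0.png",d["image"]);print(n,{k:v for k,v in d.items() if k not in("image",)})
pickle.dump(D,open("d0.pkl","wb"))
E
```

```text
pics
{'time_s': 0.0, 'joint_pos': array([ 1.19655744,  0.41797189, -0.0103163 ,  1.61418154,  0.00470374,
        1.11071246, -0.05302223]), 'joint_velocities': array([-0.00010566,  0.00098837,  0.00110088, -0.00034591, -0.00049665,
        0.00056058, -0.00078219]), 'effort': array([-5.02876101e-04, -8.51226354e+01,  6.38283882e-01, -4.25977850e+01,
       -4.88220993e-02,  1.86308299e-02,  5.61637853e-05]), 'tcp_pos': array([ 0.20401241, -0.59035448,  0.20482344]), 'tcp_rot': array([ 8.14442222e-01, -5.80244325e-01, -5.33765390e-04, -3.24550129e-04]), 'force': array([-0.17784712, -0.04714741,  0.18144753]), 'moment': array([-0.02248934,  0.0256483 ,  0.02679383]), 'width': 0.09433091193192837}
scene {'fx': 528.407695618278, 'fy': 528.407695618278, 'cx': 311.81732204728957, 'cy': 245.6810807074034, 'world_to_cam': array([[-0.65639282, -0.75436946,  0.00867047,  0.32790109],
       [ 0.47457474, -0.40394888,  0.78205122, -0.35590431],
       [-0.58645313,  0.51744759,  0.62315384, -0.77888326],
       [ 0.        ,  0.        ,  0.        ,  1.        ]]), 'c2w': array([[-0.65639282,
[... 864 characters left out ...]
.2024159285219, 'fy': 414.2024159285219, 'cx': 318.9055746691253, 'cy': 237.96917348607823, 'T_tool_cam': array([[ 9.99999851e-01, -3.68968541e-04,  4.02997626e-04,
         1.53951641e-03],
       [-2.51872618e-04, -9.65808146e-01, -2.59257712e-01,
        -7.58293867e-02],
       [ 4.84876330e-04,  2.59257572e-01, -9.65808095e-01,
        -1.79059813e-01],
       [ 0.00000000e+00,  0.00000000e+00,  0.00000000e+00,
         1.00000000e+00]]), 'c2w': array([[ 0.32693901,  0.91257735,  0.24558801,  0.27630039],
       [-0.94504422,  0.3161243 ,  0.08340777, -0.56727373],
       [-0.0015203 , -0.25936078,  0.96577931,  0.38397297],
       [ 0.        ,  0.        ,  0.        ,  1.        ]])}
```

View pics/scene0.png

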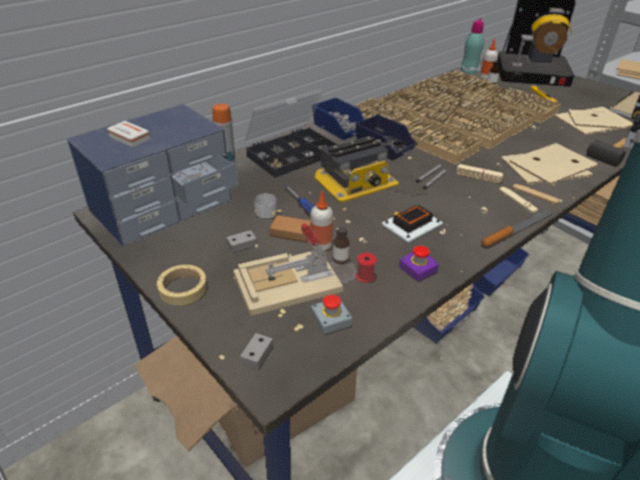

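View pics/side0.png

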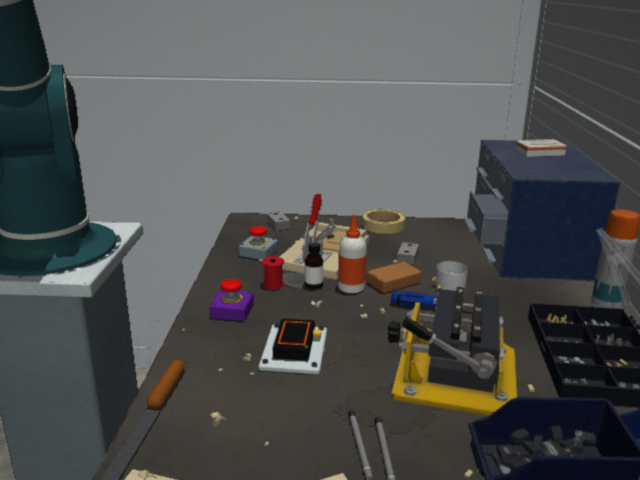

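The scene view shows the grey box plunger at (332,302), the near block at (257,348), a second block at (241,239), the purple decoy at (420,255) and the sensor at (411,218). The side view shows the grey plunger at (258,231), the near block at (278,220) and the sensor at (295,337).

Run:
```python
from h import *
import pickle
D=pickle.load(open("d0.pkl","rb"))
S,Q=D["scene"],D["side"]
def mask(d,f,box):
    hsv=cv2.cvtColor(d["image"],cv2.COLOR_BGR2HSV).astype(int); m=f(hsv[...,0],hsv[...,1],hsv[...,2])
    b=np.zeros(m.shape,bool);x0,y0,x1,y1=box;b[y0:y1,x0:x1]=1;return (m&b).astype(np.uint8)
red=lambda h,s,v:((h<8)|(h>172))&(s>180)&(v>90)
orange=lambda h,s,v:(h>4)&(h<20)&(s>150)&(v>110)
def rp(d,m,z,t):
    c=max(cv2.findContours(m,0,2)[0],key=cv2.contourArea); r=cv2.minAreaRect(c)
    M=cv2.moments(m,True); u,v=M["m10"]/M["m00"],M["m01"]/M["m00"]
    print(t,"area",M["m00"],"px",round(u),round(v),"cen",onz(d,u,v,z).round(4),"corners",[onz(d,*p,z)[:2].round(4).tolist() for p in cv2.boxPoints(r)])
rp(S,mask(S,red,(318,290,346,312)),.054,"plunger S")
rp(Q,mask(Q,red,(244,224,272,238)),.054,"plunger Q")
rp(S,mask(S,red,(350,250,382,285)),.026,"spool S"); rp(Q,mask(Q,red,(258,250,290,294)),.026,"spool Q")
rp(S,mask(S,orange,(390,200,436,232)),.032,"face S"); rp(Q,mask(Q,orange,(270,312,314,352)),.032,"face Q")
gr=lambda h,s,v:(s<50)&(v>95)
rp(S,mask(S,gr,(238,328,278,372)),.022,"block S"); rp(Q,mask(Q,gr,(264,208,294,234)),.022,"block Q")
rp(S,mask(S,gr,(222,226,262,254)),.022,"block2 S")
for n,u,v,z in[("brown base",341,258,0),("brown cap",342,234,.08),("glue base",320,246,0),("glue tip",322,197,.144),
 ("fixL",233,265,.01),("fixF",250,308,.01),("fixR",342,290,.01),("fixB",325,252,.01)]: print(n,onz(S,u,v,z).round(3))
for n,u,v,z in[("brown base",314,286,0),("brown cap",314,246,.08),("glue base",352,290,0),("glue tip",353,218,.144)]: print("Q",n,onz(Q,u,v,z).round(3))
a=cv2.resize(S["image"][180:380,200:460],None,fx=3,fy=3,interpolation=cv2.INTER_CUBIC); cv2.imwrite("pics/cropS.png",a[:600,:800])
```

```text
plunger S area 166.0 px 331 301 cen [0.4409 0.0021 0.054 ] corners [[0.4626, 0.0017], [0.4439, -0.0202], [0.4204, 0.002], [0.4386, 0.0233]]
plunger Q area 133.0 px 258 230 cen [ 0.4445 -0.0089  0.054 ] corners [[0.4253, 0.0146], [0.4582, 0.0169], [0.4643, -0.0319], [0.4325, -0.0341]]
spool S area 67.0 px 368 259 cen [ 0.5056 -0.1658  0.026 ] corners [[0.5284, -0.1648], [0.5085, -0.1882], [0.4851, -0.1637], [0.5046, -0.1408]]
spool Q area 427.0 px 273 271 cen [ 0.4897 -0.1397  0.026 ] corners [[0.4785, -0.2079], [0.4608, -0.0721], [0.5017, -0.0693], [0.5151, -0.2055]]
face S area 81.0 px 415 215 cen [ 0.5422 -0.3641  0.032 ] corners [[0.5349, -0.3313], [0.5329, -0.3983], [0.5245, -0.3927], [0.5266, -0.3263]]
face Q area 117.0 px 294 334 cen [ 0.5475 -0.3662  0.032 ] corners [[0.5501, -0.3948], [0.567, -0.3288], [0.5792, -0.3423], [0.5617, -0.4067]]
block S area 734.0 px 253 347 cen [0.4703 0.1658 0.022 ] corners [[0.472, 0.202], [0.5085, 0.1326], [0.4647, 0.1245], [0.4313, 0.1929]]
block Q area 283.0 px 278 213 cen [0.4662 0.1824 0.022 ] corners [[0.4283, 0.2141], [0.4971, 0.2192], [0.5043, 0.1329], [0.4392, 0.1282]]
block2 S area 409.0 px 243 237 cen [ 0.7476 -0.0077  0.022 ] corners [[0.7786, 0.0202], [0.7629, -0.0495], [0.7217, -0.0292], [0.7379, 0.0382]]
brown base [ 0.567 -0.146  0.   ]
brown cap [ 0.557 -0.134  0.08 ]
glue base [ 0.63  -0.139  0.   ]
glue tip [ 0.619 -0.131  0.144]
fixL [0.694 0.058 0.01 ]
fixF [0.564 0.107 0.01 ]
fixR [ 0.483 -0.068  0.01 ]
fixB [ 0.598 -0.124  0.01 ]
Q brown base [ 0.566 -0.143  0.   ]
Q brown cap [ 0.566 -0.141  0.08 ]
Q glue base [ 0.637 -0.155  0.   ]
Q glue tip [ 0.634 -0.162  0.144]
```

View pics/cropS.png

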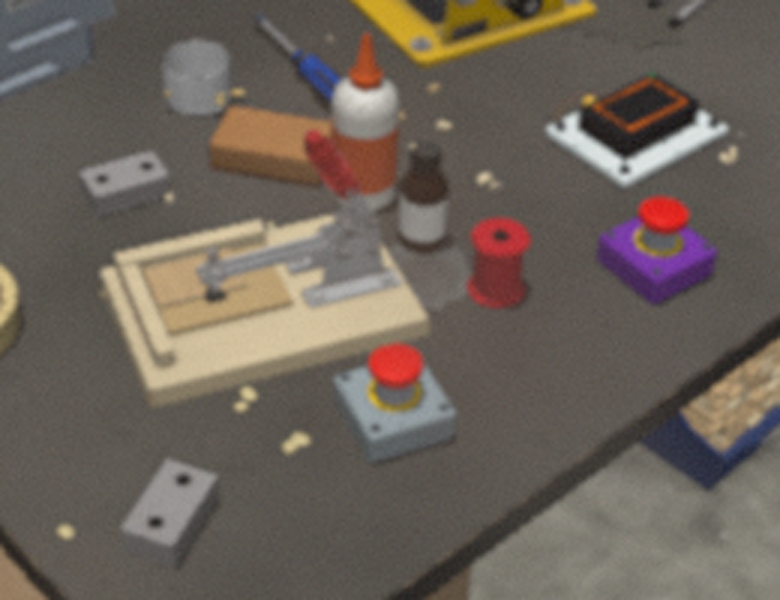

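The crop confirms the layout: the near block is flat and clear, the grey plunger is in front of the fixture, and the sensor is at upper right, past the spool and bottles. First I'll go above the sensor for a precise wrist view.

>>> drive_tool([
  [-0.01,-0.036,-0.01,0],
  [-0.01,-0.036,-0.01,0],
  [-0.01,-0.036,-0.01,0],
  [-0.01,-0.036,-0.01,0],
  [-0.01,-0.036,-0.01,0],
  [-0.01,-0.036,-0.01,0],
  [-0.01,-0.036,-0.01,0],
  [-0.01,-0.036,-0.01,0],
  [-0.01,-0.036,-0.01,0],
  [-0.01,-0.036,-0.005,0],
  [-0.002,-0.036,0,0],
  [0,0,0,0],
])

```text
time_s: 1.35
tcp_pos: [0.5562, -0.355, 0.3002]
tcp_rot: [0.813, -0.582, -0.003, -0.001]
force: [-0.6, -0.6, -0.6]
width: 0.0938
```

Run:
```python
from h import *
import pickle
d=snap("wrist");pickle.dump(d,open("w1.pkl","wb"));cv2.imwrite("pics/w1.png",d["image"])
hsv=cv2.cvtColor(d["image"],cv2.COLOR_BGR2HSV).astype(int);h,s,v=[hsv[...,i] for i in range(3)]
m=((h>3)&(h<20)&(s>140)&(v>90)).astype(np.uint8)
for c in cv2.findContours(m,0,2)[0]:
    if cv2.contourArea(c)>300:
        r=cv2.minAreaRect(c);P=np.array([onz(d,*p,.032)[:2] for p in cv2.boxPoints(r)])
        e=P[1]-P[0],P[2]-P[1];L=max(e,key=np.linalg.norm)
        print(r,P.mean(0).round(4),[np.linalg.norm(x).round(4) for x in e],"long yaw",np.degrees(np.arctan2(L[1],L[0])))
print(bot.read_state()["tcp_pos"],np.degrees(R.from_quat(bot.read_state()["tcp_rot"]).as_euler("xyz")))
```

```text
((361.57427978515625, 354.5150146484375), (73.9242935180664, 14.54687213897705), 22.750974655151367) [ 0.3922 -0.4654] [np.float64(0.0191), np.float64(0.0914)] long yaw -95.76382396132192
((162.3429412841797, 59.92237854003906), (27.74331283569336, 49.07124710083008), 12.264774322509766) [ 0.6376 -0.1604] [np.float64(0.0471), np.float64(0.027)] long yaw -0.08866688940307271
((106.25001525878906, 38.24999237060547), (41.719295501708984, 25.45584487915039), 45.0) [ 0.6394 -0.1031] [np.float64(0.0257), np.float64(0.0371)] long yaw -117.02199470765474
[ 0.55435118 -0.35662602  0.30043513] [179.84794017   0.35807816 -71.28540268]
```

View pics/w1.png

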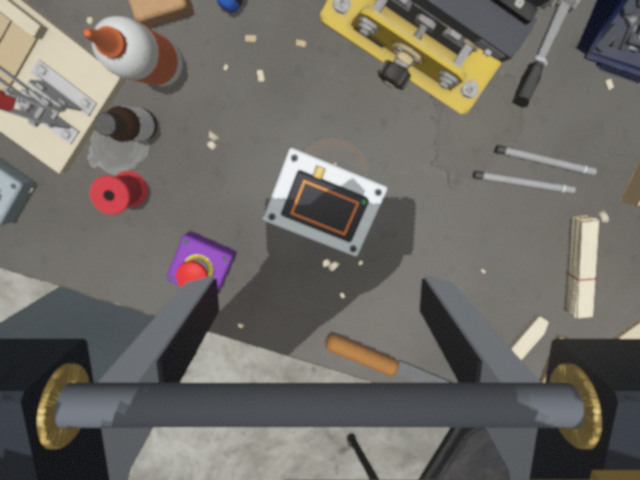

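The wrist view shows the sensor's orange outline centred at about (325,207). The white plate's corners are near (290,150), (386,186), (358,255) and (264,218).

```bash
cat >> h.py <<'E'
def rect(d,m,box,z,t):
    b=np.zeros(m.shape,np.uint8);x0,y0,x1,y1=box;b[y0:y1,x0:x1]=1;mm=(m*b).astype(np.uint8)
    c=np.vstack([k for k in cv2.findContours(mm,0,1)[0] if len(k)>5])
    pts=np.array([onz(d,*p,z)[:2] for p in c[:,0].astype(float)]).astype(np.float32)*1000
    r=cv2.minAreaRect(pts);P=cv2.boxPoints(r);e=P[1]-P[0],P[2]-P[1];L=max(e,key=np.linalg.norm)
    print(t,"n",mm.sum(),"cen mm",np.round(r[0],1),"size",np.round(r[1],1),"long yaw %.1f"%(np.degrees(np.arctan2(L[1],L[0]))%180))
def hsv(d):
    h=cv2.cvtColor(d["image"],cv2.COLOR_BGR2HSV).astype(int);return h[...,0],h[...,1],h[...,2]
E
python3 - <<'E'
from h import *
import pickle
d=pickle.load(open("w1.pkl","rb"));h,s,v=hsv(d)
rect(d,(h<22)&(s>100)&(v>75),(285,176,368,240),.032,"outline")
rect(d,(s<45)&(v>105),(255,140,395,262),.01,"plate")
red=((h<8)|(h>172))&(s>170)&(v>80)
rect(d,red,(85,165,130,216),.051,"spool top")
for p in[(290,150),(386,186),(358,255),(264,218)]: print(onz(d,*p,.01).round(4))
for n,u,v_,z in[("brown cap",120,123,.084),("glue tip",108,42,.144)]: print(n,onz(d,u,v_,z).round(3))
D=pickle.load(open("d0.pkl","rb"))
a=cv2.resize(d["image"][130:270,240:410],None,fx=4,fy=4);cv2.imwrite("pics/w1c.png",a)
E
```

```text
outline n 737 cen mm [ 548.1 -363.5] size [67.8 42.5] long yaw 86.6
plate n 9553 cen mm [ 549.  -361.7] size [140.5 161.9] long yaw 108.9
spool top n 45 cen mm [ 501.9 -161. ] size [14.3  2.4] long yaw 30.7
[ 0.5933 -0.3077  0.01  ]
[ 0.5905 -0.423   0.01  ]
[ 0.5033 -0.4213  0.01  ]
[ 0.51   -0.3028  0.01  ]
brown cap [ 0.572 -0.156  0.084]
glue tip [ 0.635 -0.162  0.144]
```

>>> drive_tool([
  [-0.036,0,0,0],
  [-0.036,0,0,0],
  [-0.036,0,0,0],
  [-0.036,0,0,0],
  [-0.036,0,0,0],
  [-0.036,0,0,0],
  [-0.036,0,0,0],
  [-0.036,0,0,0],
  [-0.036,0,0,0],
  [-0.036,0,0,0],
  [0,0,0,0],
  [0,0,0,0],
], grip=1)

```text
time_s: 2.6
tcp_pos: [0.4274, -0.0124, 0.2996]
tcp_rot: [0.808, -0.589, -0.003, 0.002]
force: [0.1, -0.2, 0.1]
width: 0.002
```

Run:
```python
from h import *
import pickle
d=snap("wrist");pickle.dump(d,open("w2.pkl","wb"));cv2.imwrite("pics/w2.png",d["image"])
s=bot.read_state();print(s["time_s"],s["tcp_pos"],np.degrees(R.from_quat(s["tcp_rot"]).as_euler("xyz")),proj(d,[.442,-.003,.057]),proj(d,[.47,.165,.022]))
```

```text
2.65 [ 0.42744395 -0.01238659  0.29961829] [179.55345603   0.19240513 -72.22276716] (np.float64(313.8829422946345), np.float64(184.9356618146665)) (np.float64(170.14664614855837), np.float64(106.0371573641126))
```

View pics/w2.png

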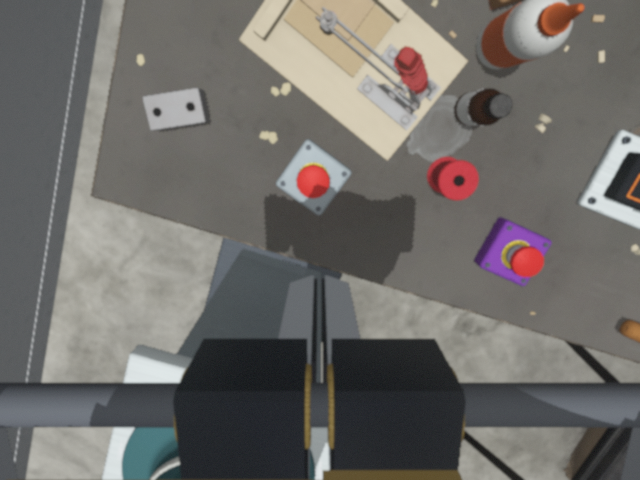

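The wrist view shows the red plunger head at (313,182), the block at (174,109), and the spool, bottles and fixture to the right and above.

Run:
```python
from h import *
import pickle
d=pickle.load(open("w2.pkl","rb"));h,s,v=hsv(d)
red=((h<8)|(h>172))&(s>170)&(v>80)
rect(d,red,(290,160,340,205),.055,"plunger"); rect(d,red,(425,150,485,205),.051,"spool")
rect(d,(s<50)&(v>115),(138,82,212,138),.022,"block+side")
for p in[(280,180),(309,142),(350,174),(320,213)]: print("box corner",onz(d,*p,.026).round(4))
for n,u,v_,z in[("hole",158,111,.022),("hole",190,106,.022),("brown cap",497,105,.084),("glue tip",570,10,.144),("fix",242,40,.02),("fix",388,158,.02),("fix",466,60,.02)]: print(n,onz(d,u,v_,z).round(3))
cv2.imwrite("pics/w2c.png",cv2.resize(d["image"][75:220,130:330],None,fx=4,fy=4,interpolation=cv2.INTER_CUBIC))
```

```text
plunger n 553 cen mm [445.   -0.5] size [30.6 29.7] long yaw 17.8
spool n 96 cen mm [ 485.7 -144.4] size [11.4 35.7] long yaw 130.7
block+side n 2021 cen mm [468.2 161.9] size [36.6 62.4] long yaw 116.6
box corner [0.4314 0.0329 0.026 ]
box corner [0.4797 0.0149 0.026 ]
box corner [ 0.461  -0.0376  0.026 ]
box corner [ 0.4098 -0.0199  0.026 ]
hole [0.461 0.176 0.022]
hole [0.476 0.145 0.022]
brown cap [ 0.566 -0.138  0.084]
glue tip [ 0.632 -0.139  0.144]
fix [0.555 0.11  0.02 ]
fix [ 0.489 -0.072  0.02 ]
fix [ 0.607 -0.114  0.02 ]
```

View pics/w2c.png

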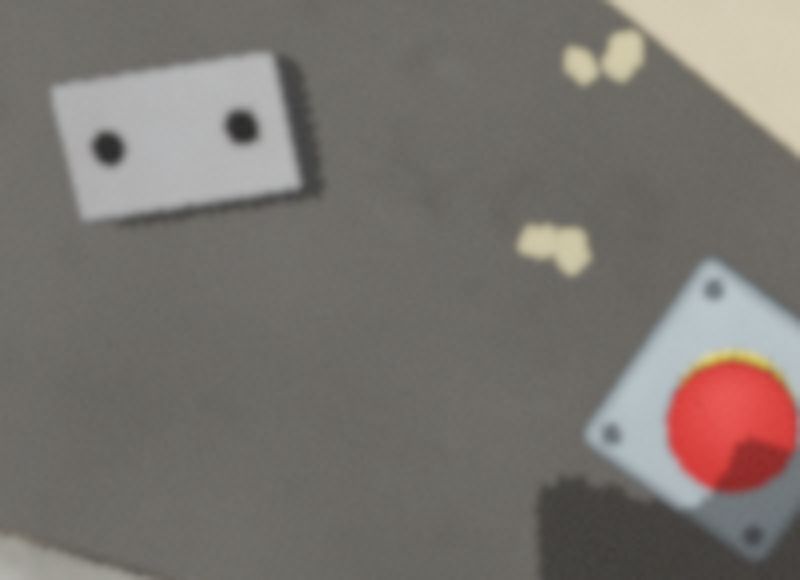

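>>> drive_tool([
  [-0.004,-0.02,0.02,0],
  [0,0,0.035,0],
  [0,0,0.035,0],
  [0,0,0.035,0],
  [0,0,0.035,0],
  [0,0,0.03,0],
  [0,0,0.015,0],
  [0,0,0,0],
  [0,0,0,0],
])

```text
time_s: 3.55
tcp_pos: [0.4457, -0.0129, 0.0866]
tcp_rot: [0.803, -0.596, -0.003, 0.002]
force: [-0.2, 0.8, -0.6]
width: 0.0007
```

Run:
```python
from h import *
s=bot.read_state();print(s["time_s"],s["tcp_pos"],s["force"],np.degrees(R.from_quat(s["tcp_rot"]).as_euler("xyz")))
```

```text
3.55 [ 0.4457469  -0.01290495  0.08661786] [-0.18288934  0.83369397 -0.56855627] [ 1.79563020e+02  1.21379199e-01 -7.31755812e+01]
```

>>> drive_tool([
  [-0.011,-0.003,0,0],
  [0,0,0.015,0],
  [0,0,0.008,0],
  [0,0,0,0],
  [0,0,0,0],
])

```text
time_s: 4.05
tcp_pos: [0.4482, -0.0002, 0.0671]
tcp_rot: [0.802, -0.597, -0.0, 0.001]
force: [1.0, 0.5, 0.1]
width: 0.0005
```

>>> drive_tool([
  [-0.001,0.003,0.005,0],
  [0,0,0.005,0],
  [0,0,0.005,0],
  [0,0,0.004,0],
  [0,0,0.003,0],
])

```text
time_s: 4.55
tcp_pos: [0.4463, 0.0, 0.0458]
tcp_rot: [0.802, -0.597, 0.001, -0.0]
force: [-17.5, -0.4, 77.7]
width: 0.0008
```

The force went from about zero to 78 N, so the plunger is on its stop. I'm backing off straight away.

>>> drive_tool([
  [0,0,-0.004,0],
  [0,0,-0.02,0],
  [0,0,-0.04,0],
  [0,0,-0.04,0],
  [0,0,-0.04,0],
  [0,0,-0.03,0],
  [0,0,0,0],
])

```text
time_s: 5.25
tcp_pos: [0.4454, 0.0005, 0.2246]
tcp_rot: [0.803, -0.597, -0.0, 0.001]
force: [0.0, -0.5, -0.2]
width: 0.0
```

Run:
```python
from h import *
import pickle
d=snap("wrist");pickle.dump(d,open("w3.pkl","wb"));h,s,v=hsv(d)
red=((h<8)|(h>172))&(s>170)&(v>80)
s_=bot.read_state();print(s_["time_s"],s_["tcp_pos"],s_["force"],np.degrees(R.from_quat(s_["tcp_rot"]).as_euler("xyz")))
d0=snap("scene");q=snap("side");pickle.dump((d0,q),open("sq3.pkl","wb"))
D=pickle.load(open("d0.pkl","rb"))
for e in (D["scene"],d0):
    h,s,v=hsv(e);m=(((h<8)|(h>172))&(s>180)&(v>90)).astype(np.uint8);rect(e,m,(318,290,346,312),.055,"plunger scene")
```

```text
5.3 [4.44679689e-01 4.37922564e-04 2.22780848e-01] [ 0.39161302 -0.18828326  0.37240218] [ 1.79809704e+02  2.90170263e-02 -7.32586744e+01]
plunger scene n 166 cen mm [440.6   2.4] size [28.6 32.4] long yaw 137.9
plunger scene n 22 cen mm [434.7  14.2] size [11.1  7.9] long yaw 49.5
```

>>> drive_tool([
  [0,0,0,-8.4],
  [0,0,0,-8.4],
  [0,0,0,-8.4],
  [0,0,0,-8.4],
  [0,0,0,-8.4],
  [0,0,0,-8.4],
  [0,0,0,-8.4],
  [0,0,0,-8.4],
  [0,0,0,-8.4],
  [0,0,0,-8.4],
  [0,0,0,-8.4],
  [0,0,0,-8.4],
], grip=-1)

```text
time_s: 6.6
tcp_pos: [0.4344, 0.0007, 0.2008]
tcp_rot: [0.966, 0.257, -0.018, -0.008]
force: [-0.0, 0.4, 0.5]
width: 0.0922
```

```bash
cat > go.py <<'E'
from h import *
import sys
x,y,z,w=map(float,sys.argv[1:5])
s=bot.read_state();M=R.from_quat(s["tcp_rot"]).as_matrix();yaw=np.degrees(np.arctan2(M[1,0],M[0,0]))
print("t",s["time_s"],"tcp",s["tcp_pos"].round(4),"F",s["force"].round(1),"w",round(s["width"],4),"j7",s["joint_pos"][6].round(2))
print("tool shift",(M.T@(np.array([x,y,z])-s["tcp_pos"])).round(4),"turn",round(-((w-yaw+180)%360-180),1),"tilt",np.degrees(np.arccos(-M[2,2])).round(2),"yaw",yaw.round(1))
E
python3 go.py .468 .161 .2 26.6
```

```text
t 6.6 tcp [0.4344 0.0007 0.2008] F [-0.   0.4  0.5] w 0.0922 j7 0.39
tool shift [ 0.109  -0.1223  0.0004] turn 3.3 tilt 2.22 yaw 29.9
```

>>> drive_tool([
  [0.027,-0.03,0,3.3],
  [0.027,-0.03,0,0],
  [0.027,-0.03,0,0],
  [0.02,-0.025,0,0],
  [0,0,0,0],
  [0,0,0,0],
])

```text
time_s: 7.2
tcp_pos: [0.4659, 0.1537, 0.1902]
tcp_rot: [0.971, 0.237, -0.025, -0.01]
force: [-0.7, -0.7, -0.5]
width: 0.0939
```

```bash
python3 go.py .468 .161 .2 26.6
python3 - <<'E'
from h import *
import pickle
d=snap("wrist");pickle.dump(d,open("w4.pkl","wb"));cv2.imwrite("pics/w4.png",d["image"])
E
```

```text
t 7.2 tcp [0.4659 0.1537 0.1902] F [-0.7 -0.7 -0.5] w 0.0939 j7 -0.04
tool shift [ 0.0048 -0.0058 -0.0098] turn 0.9 tilt 3.1 yaw 27.5
```

View pics/w4.png

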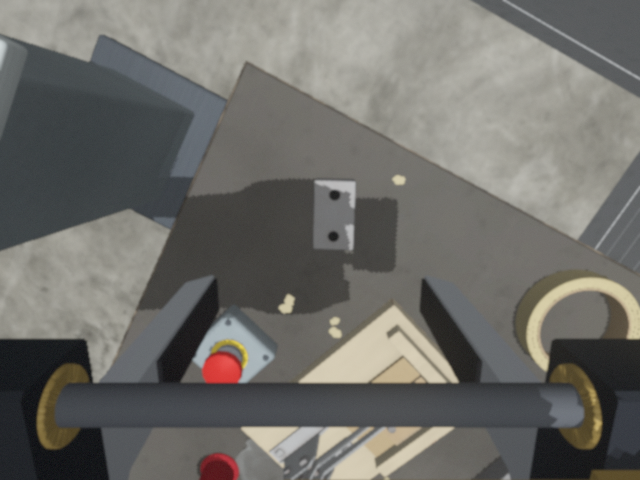

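The wrist view shows the block between the fingers' lines at (334,215), lined up with the image's vertical, so the yaw is right. The tool tilt has crept to 3°, so I'll check how it behaves at rest before grasping.

>>> drive_tool([
  [0,0,0,0],
  [0,0,0,0],
  [0,0,0,0],
  [0,0,0,0],
  [0,0,0,0],
  [0,0,0,0],
])

```text
time_s: 7.85
tcp_pos: [0.4656, 0.15, 0.1895]
tcp_rot: [0.972, 0.235, -0.026, -0.009]
force: [-0.4, 0.1, -1.0]
width: 0.0938
```

```bash
python3 go.py .468 .161 .2 26.6
python3 - <<'E'
from h import *
import pickle
d=pickle.load(open("w4.pkl","rb"))
P=[onz(d,u,v,.022) for u,v in[(314,180),(355,181),(355,250),(314,249)]]
P=np.array(P);print(P.mean(0).round(4),[np.linalg.norm(P[i]-P[i-1]).round(4) for i in range(4)])
for L in(P[3]-P[0],P[2]-P[1]): print(np.degrees(np.arctan2(L[1],L[0]))%180)
s=bot.read_state();print(s["joint_pos"].round(3),R.from_quat(s["tcp_rot"]).as_matrix().round(4))
E
```

```text
t 7.85 tcp [0.4656 0.15   0.1895] F [-0.4  0.1 -1. ] w 0.0938 j7 -0.04
tool shift [ 0.0067 -0.009  -0.0106] turn 0.6 tilt 3.14 yaw 27.2
[0.4688 0.1615 0.022 ] [np.float64(0.0599), np.float64(0.0344), np.float64(0.0597), np.float64(0.0357)]
117.35797527456899
118.65517093267557
[ 0.189  0.278 -0.638  1.906  0.156  1.063 -0.039] [[ 0.8884  0.4558 -0.0546]
 [ 0.4568 -0.8896  0.0053]
 [-0.0461 -0.0297 -0.9985]]
```

>>> drive_tool([
  [0.008,-0.009,0,0],
  [0,0,0.02,0],
  [0,0,0.02,0],
  [0,0,0.02,0],
  [0,0,0.01,0],
  [0,0,0,0],
])

```text
time_s: 8.45
tcp_pos: [0.4665, 0.1669, 0.1182]
tcp_rot: [0.972, 0.235, -0.024, -0.009]
force: [0.4, -0.2, 0.3]
width: 0.0943
```

```bash
python3 go.py .4687 .161 .08 27.5
```

```text
t 8.45 tcp [0.4665 0.1669 0.1182] F [ 0.4 -0.2  0.3] w 0.0943 j7 -0.14
tool shift [0.0009 0.0074 0.038 ] turn -0.2 tilt 2.98 yaw 27.3
```

>>> drive_tool([
  [0,0,0,8.4],
  [0,0,0,8.4],
  [0,0,0,8.4],
  [0,0,0,8.4],
  [0,0,0,0],
  [0,0,0,0],
])

```text
time_s: 9.05
tcp_pos: [0.4688, 0.17, 0.1226]
tcp_rot: [0.998, -0.061, -0.024, -0.003]
force: [-0.3, -0.5, -0.4]
width: 0.0946
```

```bash
python3 go.py .4687 .161 .08 27.5; python3 -c "
from h import *
print(R.from_quat(bot.read_state()['tcp_rot']).as_matrix()[:,2])"
```

```text
t 9.05 tcp [0.4688 0.17   0.1226] F [-0.3 -0.5 -0.4] w 0.0946 j7 -0.68
tool shift [0.003  0.0091 0.0425] turn -34.5 tilt 2.78 yaw -7.0
[-0.04757641  0.00923915 -0.99882487]
```

>>> drive_tool([
  [0.04,0,-0.02,0],
  [0.04,0,0,0],
  [0,0,0,0],
  [-0.012,0,0,0],
  [-0.012,0,0,0],
  [-0.012,0,0,0],
  [-0.012,0,0,0],
  [-0.012,0,0,0],
  [-0.012,0,0,0],
  [0,0,0,0],
])

```text
time_s: 10.05
tcp_pos: [0.4691, 0.1691, 0.1446]
tcp_rot: [0.999, -0.048, -0.024, -0.003]
force: [0.6, -0.5, 0.0]
width: 0.094
```

```bash
python3 go.py .4687 .161 .08 27.5; python3 -c "
from h import *
print(R.from_quat(bot.read_state()['tcp_rot']).as_matrix()[:,2],bot.read_state()['joint_pos'].round(3))"
```

```text
t 10.05 tcp [0.4691 0.1691 0.1446] F [ 0.6 -0.5  0. ] w 0.094 j7 -0.64
tool shift [0.0035 0.0084 0.0645] turn -32.9 tilt 2.79 yaw -5.4
[-0.04801399  0.00776324 -0.99881649] [ 0.036  0.33  -0.506  1.936  0.159  0.96  -0.639]
```

>>> drive_tool([
  [0.002,0.008,0,-3.5],
  [0,0,0,-3.5],
  [0,0,0,-3.5],
  [0,0,0,-3.5],
  [0,0,0,-3.5],
  [0,0,0,-3.5],
  [0,0,0,-3.5],
  [0,0,0,-3.5],
  [0,0,0,-3.5],
  [0,0,0,0],
])

```text
time_s: 11.05
tcp_pos: [0.4711, 0.1604, 0.1457]
tcp_rot: [0.971, 0.237, -0.021, -0.009]
force: [-0.2, -0.3, -0.4]
width: 0.0939
```

```bash
python3 go.py .4687 .161 .08 27.5; python3 -c "
from h import *
print(R.from_quat(bot.read_state()['tcp_rot']).as_matrix()[:,2],bot.read_state()['joint_pos'].round(3))"
```

```text
t 11.05 tcp [0.4711 0.1604 0.1457] F [-0.2 -0.3 -0.4] w 0.0939 j7 -0.09
tool shift [0.0006 0.0001 0.0657] turn -0.1 tilt 2.59 yaw 27.4
[-0.04453459  0.00736275 -0.99898071] [ 0.14   0.343 -0.611  1.937  0.205  0.967 -0.091]
```

>>> drive_tool([
  [0,0,-0.01,8.5],
  [0,0,0,8.5],
  [0,0,0,8.5],
  [0,0,0,8.5],
  [0,0,0,8.5],
  [0,0,0,8.5],
  [0,0,0,8.5],
  [0,0,0,8.5],
  [0,0,0,8.5],
  [0,0,0,8.5],
  [0,0,0,0],
  [0,0,0,0],
])

```text
time_s: 12.25
tcp_pos: [0.4725, 0.1601, 0.1567]
tcp_rot: [0.87, -0.493, -0.021, 0.007]
force: [-0.3, -0.4, -0.9]
width: 0.094
```

```bash
python3 go.py .4687 .161 .08 27.5; python3 -c "
from h import *
print(R.from_quat(bot.read_state()['tcp_rot']).as_matrix()[:,2],bot.read_state()['joint_pos'].round(3))"
```

```text
t 12.25 tcp [0.4725 0.1601 0.1567] F [-0.3 -0.4 -0.9] w 0.094 j7 -1.49
tool shift [-0.0005  0.0003  0.0768] turn -86.6 tilt 2.49 yaw -59.1
[-0.0426248   0.00820401 -0.99905747] [-0.077  0.291 -0.346  1.933  0.088  0.971 -1.493]
```

>>> drive_tool([
  [0,0,-0.01,-7.3],
  [0,0,-0.01,-7.3],
  [0,0,-0.01,-7.3],
  [0,0,-0.01,-7.3],
  [0,0,-0.01,-7.3],
  [0,0,-0.01,-7.3],
  [0,0,-0.01,-7.3],
  [0,0,-0.01,-7.3],
  [0,0,-0.01,-7.3],
  [0,0,-0.01,-7.3],
  [0,0,-0.01,-7.3],
  [0,0,0,-4],
])

```text
time_s: 13.45
tcp_pos: [0.4772, 0.1586, 0.271]
tcp_rot: [0.963, 0.269, -0.02, -0.009]
force: [0.1, -0.3, 0.5]
width: 0.0939
```

```bash
python3 go.py .4687 .161 .08 27.5; python3 -c "
from h import *
print(R.from_quat(bot.read_state()['tcp_rot']).as_matrix()[:,2],bot.read_state()['joint_pos'].round(3))"
```

```text
t 13.45 tcp [0.4772 0.1586 0.271 ] F [ 0.1 -0.3  0.5] w 0.0939 j7 0.08
tool shift [ 0.0003 -0.001   0.1912] turn 3.7 tilt 2.49 yaw 31.2
[-0.04288105  0.00748566 -0.99905214] [ 0.141  0.2   -0.58   1.786  0.09   1.224  0.08 ]
```

>>> drive_tool([
  [0,0,0.04,0],
  [0,0,0.04,0],
  [0,0,0.04,0],
  [0,0,0,0],
  [0,0,0,0],
])

```text
time_s: 13.95
tcp_pos: [0.4738, 0.1596, 0.1504]
tcp_rot: [0.96, 0.278, -0.017, -0.01]
force: [-0.5, 0.5, 0.9]
width: 0.094
```

```bash
python3 go.py .4687 .161 .08 27.5; python3 -c "
from h import *
print(R.from_quat(bot.read_state()['tcp_rot']).as_matrix()[:,2],bot.read_state()['joint_pos'].round(3))"
```

```text
t 13.95 tcp [0.4738 0.1596 0.1504] F [-0.5  0.5  0.9] w 0.094 j7 0.02
tool shift [-0.0017 -0.0019  0.0706] turn 4.8 tilt 2.25 yaw 32.3
[-0.03812802  0.00905312 -0.99923185] [ 0.104  0.328 -0.563  1.934  0.181  0.966  0.02 ]
```

>>> drive_tool([
  [0,0,-0.02,1],
  [0,0,-0.02,1],
  [0,0,-0.02,1],
  [0,0,-0.02,1],
  [0,0,-0.02,0.5],
  [0,0,-0.02,0],
  [0,0,0,0],
  [0,0,0.05,0],
  [0,0,0.05,0],
  [0,0,0.05,0],
  [0,0,-0.04,0],
  [0,0,0,0],
])

```text
time_s: 15.15
tcp_pos: [0.482, 0.1636, 0.1823]
tcp_rot: [0.969, 0.246, -0.006, -0.011]
force: [0.5, 0.1, -0.1]
width: 0.0938
```

```bash
python3 go.py .4687 .161 .08 27.5; python3 -c "
from h import *
print(R.from_quat(bot.read_state()['tcp_rot']).as_matrix()[:,2],bot.read_state()['joint_pos'].round(3))"
```

```text
t 15.15 tcp [0.482  0.1636 0.1823] F [ 0.5  0.1 -0.1] w 0.0938 j7 -0.02
tool shift [-0.0122 -0.0017  0.1025] turn 1.0 tilt 1.39 yaw 28.5
[-0.01696208  0.01739387 -0.99970483] [ 0.111  0.288 -0.568  1.9    0.154  1.011 -0.024]
```

>>> drive_tool([
  [-0.01,-0.001,0.02,1],
  [0,0,0.03,0],
  [0,0,0.03,0],
  [0,0,0.025,0],
  [0,0,0.015,0],
  [0,0,0.01,0],
  [0,0,0,0],
  [0,0,0,0],
])

```text
time_s: 15.95
tcp_pos: [0.4787, 0.1639, 0.0599]
tcp_rot: [0.971, 0.24, 0.003, -0.01]
force: [0.4, -0.6, 0.3]
width: 0.094
```

```bash
python3 go.py .4687 .161 .005 27.5
```

```text
t 15.95 tcp [0.4787 0.1639 0.0599] F [ 0.4 -0.6  0.3] w 0.094 j7 -0.15
tool shift [-0.0108 -0.0011  0.0549] turn 0.3 tilt 1.19 yaw 27.8
```

>>> drive_tool([
  [-0.008,-0.001,0,0],
  [-0.003,0,0.008,0],
  [0,0,0.01,0],
  [0,0,0.01,0],
  [0,0,0.006,0],
  [0,0,0.003,0],
  [0,0,0,0],
])

```text
time_s: 16.65
tcp_pos: [0.4689, 0.1602, 0.0216]
tcp_rot: [0.971, 0.24, 0.005, -0.01]
force: [-0.1, -1.0, 0.0]
width: 0.0939
```

```bash
python3 go.py .4687 .161 .005 27.5;python3 - <<'E'
from h import *
import pickle
d=snap("wrist");pickle.dump(d,open("w5.pkl","wb"));cv2.imwrite("pics/w5.png",d["image"])
E
```

```text
t 16.65 tcp [0.4689 0.1602 0.0216] F [-0.1 -1.   0. ] w 0.0939 j7 -0.19
tool shift [-0.     -0.0005  0.0166] turn 0.3 tilt 1.23 yaw 27.8
```

View pics/w5.png

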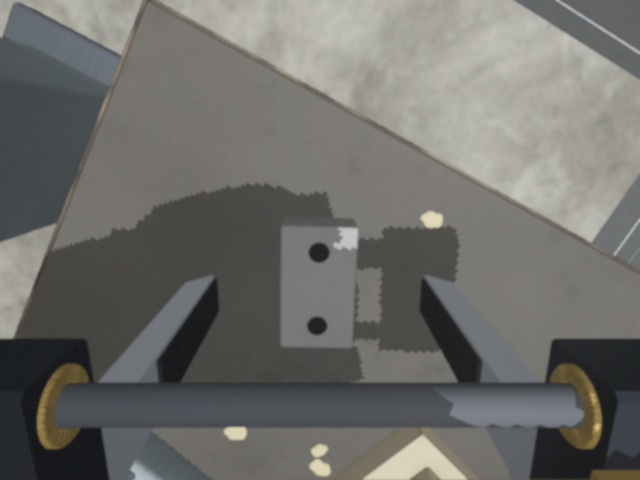

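The wrist view shows the block centred at about (318,287), between the fingertips (rows near 280), and aligned with the jaws.

```bash
python3 - <<'E'
from h import *
import pickle
d=pickle.load(open("w5.pkl","rb"))
P=np.array([onz(d,u,v,.022) for u,v in[(281,225),(356,226),(354,347),(281,347)]]);print(P.mean(0).round(4),[np.linalg.norm(P[i]-P[i-1]).round(4) for i in range(4)])
for L in(P[3]-P[0],P[2]-P[1]): print(np.degrees(np.arctan2(L[1],L[0]))%180)
E
python3 go.py .4687 .161 .005 27.5
```

```text
[0.4681 0.1616 0.022 ] [np.float64(0.0597), np.float64(0.0333), np.float64(0.0594), np.float64(0.035)]
116.50874040987097
118.10089981199042
t 16.7 tcp [0.4689 0.1602 0.0218] F [-0.4 -0.3  0.3] w 0.0941 j7 -0.19
tool shift [-0.0001 -0.0005  0.0168] turn 0.3 tilt 1.23 yaw 27.8
```

>>> drive_tool([
  [0,-0.001,0.006,0],
  [0,0,0.005,0],
  [0,0,0.003,0],
  [0,0,0,0],
])

```text
time_s: 17.1
tcp_pos: [0.4689, 0.1617, 0.007]
tcp_rot: [0.971, 0.24, 0.005, -0.01]
force: [0.4, 0.4, 0.3]
width: 0.0941
```

>>> drive_tool([
  [0,0,0.001,0],
  [0,0,0,0],
  [0,0,0,0],
  [0,0,0,0],
  [0,0,0,0],
  [0,0,0,0],
  [0,0,0,0],
  [0,0,0,0],
], grip=1)

```text
time_s: 17.9
tcp_pos: [0.4691, 0.1616, 0.0064]
tcp_rot: [0.971, 0.24, 0.005, -0.01]
force: [-0.1, 0.1, 1.7]
width: 0.0351
```

Gripped at 35.1 mm. Lifting smoothly.

>>> drive_tool([
  [0,0,-0.01,0],
  [0,0,-0.02,0],
  [0,0,-0.025,0],
  [0,0,-0.025,0],
  [0,0,-0.025,0],
  [0,0,-0.025,0],
  [0,0,-0.025,0],
  [0,0,-0.025,0],
  [0,0,-0.02,0],
  [0,0,-0.015,0],
  [0,0,-0.008,0],
  [0,0,0,0],
])

```text
time_s: 19.1
tcp_pos: [0.4636, 0.1568, 0.2427]
tcp_rot: [0.97, 0.242, 0.003, -0.01]
force: [0.4, 0.1, -4.6]
width: 0.0351
```

```bash
python3 go.py .548 -.3635 .24 -3
```

```text
t 19.1 tcp [0.4636 0.1568 0.2427] F [ 0.4  0.1 -4.6] w 0.0351 j7 0.02
tool shift [-0.1696  0.499  -0.0078] turn 31.0 tilt 1.17 yaw 28.0
```

>>> drive_tool([
  [0,0,-0.002,4],
  [0,0,0,4],
  [0,0,0,4],
  [0,0,0,4],
  [0,0,0,4],
  [0,0,0,4],
  [0,0,0,4],
  [0,0,0,2],
  [0,0,0,0],
])

```text
time_s: 20.0
tcp_pos: [0.459, 0.1557, 0.2373]
tcp_rot: [1.0, -0.027, -0.005, -0.009]
force: [-0.6, 0.6, -4.0]
width: 0.0349
```

```bash
python3 go.py .548 -.3635 .25 -3
```

```text
t 20.0 tcp [0.459  0.1557 0.2373] F [-0.6  0.6 -4. ] w 0.0349 j7 -0.51
tool shift [ 0.1171  0.5132 -0.023 ] turn -0.1 tilt 1.18 yaw -3.1
```

>>> drive_tool([
  [0.004,0.015,-0.004,0],
  [0.006,0.025,-0.004,0],
  [0.007,0.03,-0.004,0],
  [0.007,0.03,-0.004,0],
  [0.007,0.03,-0.003,0],
  [0.007,0.03,-0.002,0],
  [0.007,0.03,-0.001,0],
  [0.007,0.03,0,0],
  [0.007,0.03,0,0],
  [0.006,0.025,0,0],
  [0.004,0.015,0,0],
  [0,0,0,0],
])

```text
time_s: 21.2
tcp_pos: [0.5126, -0.1478, 0.2462]
tcp_rot: [1.0, -0.017, -0.011, -0.009]
force: [-0.4, -0.0, -4.6]
width: 0.0349
```

```bash
python3 go.py .548 -.3635 .24 -3
```

```text
t 21.2 tcp [ 0.5126 -0.1478  0.2462] F [-0.4 -0.  -4.6] w 0.0349 j7 0.13
tool shift [0.0428 0.2144 0.0013] turn 1.1 tilt 1.66 yaw -1.9
```

>>> drive_tool([
  [0.004,0.015,0,0],
  [0.006,0.025,0,1],
  [0.006,0.03,0,0],
  [0.006,0.03,0,0],
  [0.006,0.03,0,0],
  [0.006,0.03,0,0],
  [0.005,0.025,0,0],
  [0.004,0.015,0,0],
  [0.002,0.008,0,0],
  [0,0,0,0],
])

```text
time_s: 22.2
tcp_pos: [0.5489, -0.372, 0.2379]
tcp_rot: [1.0, -0.026, -0.013, -0.009]
force: [0.4, 0.5, -4.4]
width: 0.0347
```

```bash
python3 go.py .548 -.3635 .14 -3
python3 - <<'E'
from h import *
import pickle
d=snap("wrist");pickle.dump(d,open("w6.pkl","wb"));cv2.imwrite("pics/w6.png",d["image"])
E
```

```text
t 22.2 tcp [ 0.5489 -0.372   0.2379] F [ 0.4  0.5 -4.4] w 0.0347 j7 0.43
tool shift [ 0.0012 -0.0067  0.0981] turn 0.0 tilt 1.8 yaw -3.0
```

View pics/w6.png

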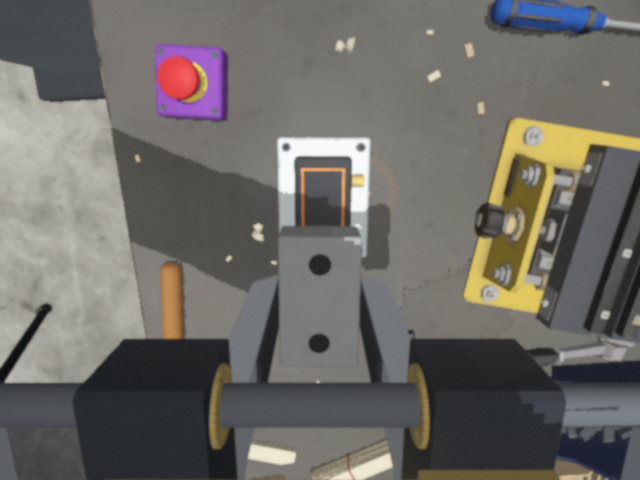

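The wrist view shows the held block, with corners at about (279,228), (360,228) and (358,366). Behind it are the outline's far edge at row ~169 (columns 301–348) and the plate corners at (278,138) and (369,138), all square to the block.

Run:
```python
from h import *
import pickle
d=pickle.load(open("w6.pkl","rb"));h,s,v=hsv(d)
m=((h<22)&(s>110)&(v>80)).astype(np.uint8)
for y in(170,185,200,215):
    xs=np.where(m[y,290:356])[0]+290; print(y,xs)
ys=np.where(m[155:200,324])[0]+155;print("col324",ys)
l=np.mean([onz(d,302.5,y,.032) for y in(185,205)],0); r=np.mean([onz(d,346.5,y,.032) for y in(185,205)],0)
print("outline L,R",l.round(4),r.round(4)); print("far edge",onz(d,324,ys.mean(),.032).round(4))
A,B=onz(d,278,138,.01),onz(d,369,138,.01);print("plate corners",A.round(4),B.round(4),np.degrees(np.arctan2(*(B-A)[1::-1])))
# block in tool frame: ray onto the tool plane z=zb
T=d["T_tool_cam"]
for zb in(-.0156,):
  P=[]
  for u,v_ in[(279,228),(360,228),(358,366),(280,365)]:
    q=T[:3,:3]@np.array([(u-d["cx"])/d["fx"],-(v_-d["cy"])/d["fy"],-1]);o=T[:3,3];P.append(o+q*(zb-o[2])/q[2])
  P=np.array(P);print("block tool",P.mean(0).round(4),P.round(4).tolist())
```

```text
170 [301 302 303 304 305 306 307 308 309 310 311 312 313 314 315 316 317 318
 319 320 321 322 323 324 325 326 327 328 329 330 331 332 333 334 335 336
 337 338 339 340 341 342 343 344]
185 [301 302 303 342 343 344]
200 [301 302 303 304 341 342 343 344]
215 [301 302 303 304 341 342 343 344]
col324 [168 169 170]
outline L,R [ 0.5301 -0.3549  0.032 ] [ 0.5713 -0.3569  0.032 ]
far edge [ 0.5514 -0.3318  0.032 ]
plate corners [ 0.5083 -0.3018  0.01  ] [ 0.5954 -0.3063  0.01  ] -2.9493883326672914
block tool [ 0.0012 -0.0029 -0.0156] [[-0.0152, -0.0344, -0.0156], [0.0177, -0.0345, -0.0156], [0.0185, 0.0288, -0.0156], [-0.0163, 0.0283, -0.0156]]
```

The outline centre from the line edges is (0.5486, −0.3633), and from the plate it is (0.5487, −0.364), so the two agree. While still high, I'll repeat the levelling motion that worked earlier.

>>> drive_tool([
  [0,0,-0.02,0],
  [0,0,-0.02,0],
  [0,0,-0.02,0],
  [0,0,-0.02,0],
  [0,0,-0.02,0],
  [0,0,-0.01,0],
  [0,0,0,0],
  [0,0,0.05,0],
  [0,0,0.05,0],
  [0,0,0.05,0],
  [0,0,-0.04,0],
  [0,0,0,0],
])

```text
time_s: 23.45
tcp_pos: [0.5482, -0.3594, 0.2346]
tcp_rot: [1.0, -0.02, -0.014, -0.012]
force: [0.6, 1.1, -2.1]
width: 0.0345
```

```bash
python3 go.py .5474 -.364 .1 -3;  python3 -c "
from h import *
print(R.from_quat(bot.read_state()['tcp_rot']).as_matrix()[:,2])
import pickle
for f,hs,zs in(('w5.pkl',[(319,252),(317,325)],0.0),('w6.pkl',[(320,264),(319,343)],0)):
  d=pickle.load(open(f,'rb'));T=d['T_tool_cam']
  for u,v in hs:
    q=T[:3,:3]@np.array([(u-d['cx'])/d['fx'],-(v-d['cy'])/d['fy'],-1]);o=T[:3,3];print(f,(o+q*(zs-.0156-o[2])/q[2]).round(4))
"
```

```text
t 23.45 tcp [ 0.5482 -0.3594  0.2346] F [ 0.6  1.1 -2.1] w 0.0345 j7 0.43
tool shift [0.0033 0.0078 0.1344] turn 0.7 tilt 2.17 yaw -2.3
[-0.02849107  0.02483518 -0.99928548]
w5.pkl [ 0.0003 -0.0239 -0.0156]
w5.pkl [-0.0005  0.0091 -0.0156]
w6.pkl [ 0.0015 -0.0191 -0.0156]
w6.pkl [ 0.0011  0.0174 -0.0156]
```

>>> drive_tool([
  [0.002,0.005,0.02,0.7],
  [0,0,0.025,0],
  [0,0,0.025,0],
  [0,0,0.02,0],
  [0,0,0.015,0],
  [0,0,0.008,0],
  [0,0,0,0],
  [0,0,0,0],
])

```text
time_s: 24.25
tcp_pos: [0.5456, -0.358, 0.1138]
tcp_rot: [0.999, -0.025, -0.015, -0.013]
force: [-0.3, -0.6, -3.3]
width: 0.0349
```

```bash
python3 go.py .5474 -.364 .1 -3;  python3 - <<'E'
from h import *
import pickle
print(R.from_quat(bot.read_state()['tcp_rot']).as_matrix()[:,2])
W,S,Q=snap("wrist"),snap("scene"),snap("side");pickle.dump((W,S,Q),open("w7.pkl","wb"))
p=bot.read_state()["tcp_pos"]
def crop(d,c,r,k):
    x,y=int(c[0]),int(c[1]);x0,y0=max(x-r,0),max(y-r,0);print("crop",x0,y0,k);return cv2.resize(d["image"][y0:y0+2*r,x0:x0+2*r],(400,400),interpolation=cv2.INTER_CUBIC)
a=crop(W,(320,240),100,2);b=crop(Q,proj(Q,p-[0,0,.02]),40,5);c=crop(S,proj(S,p-[0,0,.02]),40,5)
cv2.imwrite("pics/m7.png",np.hstack([a,b]));cv2.imwrite("pics/s7.png",c)
E
```

```text
t 24.25 tcp [ 0.5456 -0.358   0.1138] F [-0.3 -0.6 -3.3] w 0.0349 j7 0.4
tool shift [0.0026 0.0063 0.0136] turn 0.2 tilt 2.29 yaw -2.8
[-0.02977999  0.02676492 -0.99919807]
crop 220 140 2
crop 252 254 5
crop 375 153 5
```

View pics/m7.png

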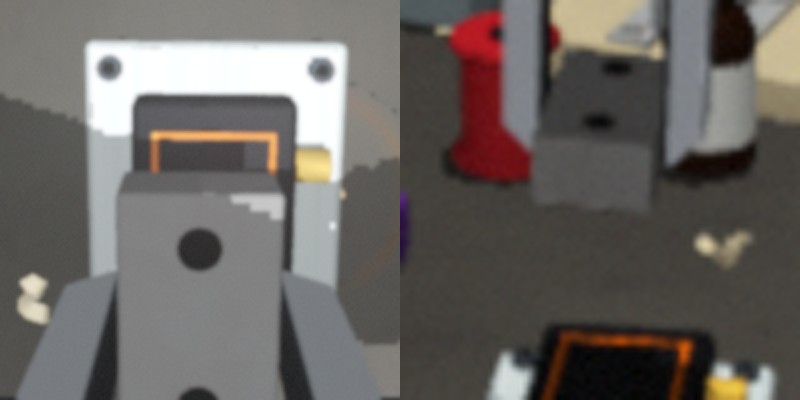

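The wrist crop shows the block's top far edge at row 236 (columns 279–362), with the outline's far edge at row 208 (columns 296–358). The side crop shows the block held with only a slight tilt along the jaw axis.

```bash
cat > rel.py <<'E'
# outline centre minus block centre, both through the wrist camera, in world mm
from h import *
import pickle
def rel(W,far,cols,brow,bcols):
    T=W["c2w"]@np.linalg.inv(W["T_tool_cam"]);t=T[:3,3];X,Y=T[:3,0],T[:3,1]
    n=np.array([.052,.9986,0])
    f=onz(W,np.mean(cols),far,.032);print("line width mm",1000*np.linalg.norm(onz(W,cols[0],far,.032)-onz(W,cols[1],far,.032)))
    oc=f-n*.0315
    zt=(t-T[:3,2]*.0156)[2]+.030*-Y[2]
    e=[onz(W,c,brow,zt) for c in bcols];print("block width",1000*np.linalg.norm(e[1]-e[0]))
    bc=np.mean(e,0)+Y*.030
    print("outline",oc.round(4),"block",bc.round(4),"diff",(oc-bc).round(4)[:2],"tool diff",(T[:3,:3].T@(oc-bc))[:2].round(4),"blk-tcp",(T[:3,:3].T@(bc-t))[:2].round(4))
if __name__=="__main__":
    W,S,Q=pickle.load(open("w7.pkl","rb"));h,s,v=hsv(W)
    m=(h<22)&(s>110)&(v>100)
    print(np.where(m[195:225,325])[0]+195,np.where(m[218,280:380])[0]+280)
    g=W["image"].mean(2)
    print("col grad",[(r,round(g[r,300:345].mean())) for r in range(222,242)])
    for r in(250,):print(g[r,274:286].round(),g[r,355:368].round())
    rel(W,208,(297.5,357),236,(279,362))
E
python3 rel.py
```

```text
[205 206 207 208 209] [295 296 297 298 299 354 355 356 357 358]
col grad [(222, 69), (223, 69), (224, 71), (225, 79), (226, 91), (227, 99), (228, 101), (229, 102), (230, 102), (231, 102), (232, 103), (233, 103), (234, 103), (235, 107), (236, 118), (237, 131), (238, 140), (239, 143), (240, 143), (241, 139)]
[177. 177. 172. 157. 136. 126. 128. 129. 129. 132. 131. 130.] [141. 145. 147. 148. 144. 133. 112.  82.  62.  59.  66. 104. 148.]
line width mm 38.1296918109793
block width 33.88933803114047
outline [ 0.5491 -0.3637  0.032 ] block [ 0.5477 -0.3574  0.1294] diff [ 0.0013 -0.0063] tool diff [0.0047 0.0087] blk-tcp [ 0.0016 -0.0011]
```

```bash
python3 go.py .5467 -.364 .05 -3
```

```text
t 24.4 tcp [ 0.5458 -0.3582  0.1142] F [ 0.6  0.2 -3.8] w 0.0344 j7 0.4
tool shift [0.0032 0.0074 0.064 ] turn 0.2 tilt 2.25 yaw -2.8
```

>>> drive_tool([
  [0.003,0.007,0,0],
  [0,0,0.008,0],
  [0,0,0.01,0],
  [0,0,0.01,0],
  [0,0,0.01,0],
  [0,0,0.007,0],
  [0,0,0.004,0],
  [0,0,0,0],
  [0,0,0,0],
])

```text
time_s: 25.3
tcp_pos: [0.5472, -0.3648, 0.0608]
tcp_rot: [0.999, -0.025, -0.015, -0.013]
force: [-0.1, -0.6, -4.0]
width: 0.0348
```

```bash
python3 go.py .5467 -.364 .049 -3
```

```text
t 25.3 tcp [ 0.5472 -0.3648  0.0608] F [-0.1 -0.6 -4. ] w 0.0348 j7 0.4
tool shift [-0.0002 -0.0005  0.0118] turn 0.1 tilt 2.23 yaw -2.9
```

Run:
```python
from rel import *
W,S,Q=snap("wrist"),snap("scene"),snap("side");pickle.dump((W,S,Q),open("w8.pkl","wb"))
p=bot.read_state()["tcp_pos"]
def crop(d,c,r):
    x,y=int(c[0]),int(c[1]);x0,y0=x-r,y-r;print("crop",x0,y0);return cv2.resize(d["image"][y0:y0+2*r,x0:x0+2*r],(400,400),interpolation=cv2.INTER_CUBIC)
cv2.imwrite("pics/m8.png",np.hstack([crop(S,proj(S,p-[0,0,.01]),32),crop(Q,proj(Q,p-[0,0,.01]),32)]))
h,s,v=hsv(W);m=(h<22)&(s>110)&(v>100)
print(np.where(m[180:235,325])[0]+180);[print(y,np.where(m[y,280:380])[0]+280) for y in(215,220,225)]
g=W["image"].mean(2);print([(r,round(g[r,300:345].mean())) for r in range(212,242)]);print(g[250,274:286].round(),g[250,355:368].round())
```

```text
crop 382 175
crop 261 290
[209 210 211 212 213 214]
215 [282 283 284 285 286 287 356 357 358 359 360]
220 [282 283 284 285 286 356 357 358 359 360]
225 [284 285 356 357 358 359 360]
[(212, 176), (213, 160), (214, 131), (215, 103), (216, 93), (217, 89), (218, 83), (219, 76), (220, 70), (221, 68), (222, 67), (223, 67), (224, 70), (225, 78), (226, 90), (227, 98), (228, 101), (229, 101), (230, 101), (231, 101), (232, 100), (233, 100), (234, 100), (235, 105), (236, 117), (237, 132), (238, 140), (239, 141), (240, 138), (241, 136)]
[ 53.  53.  56.  77. 103. 118. 127. 131. 129. 130. 131. 130.] [133. 132. 132. 132. 139. 144. 130.  97.  68.  58.  57.  60.  60.]
```

View pics/m8.png

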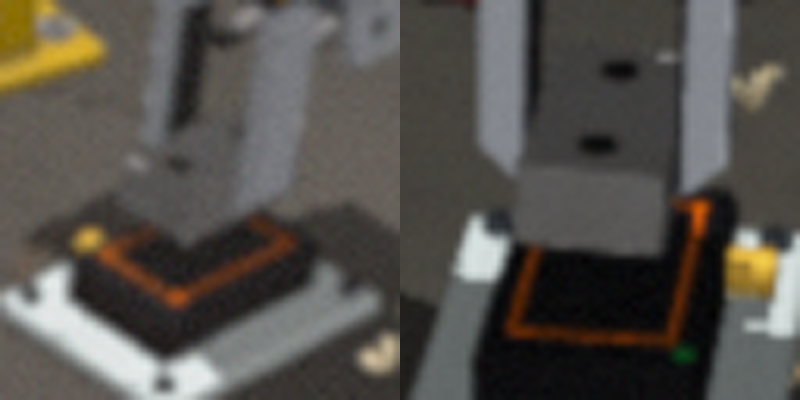

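The scene crop and side crop both show the block hovering over the outline, roughly square, with a clear gap. Next I compute the remaining offset.

```bash
python3 - <<'E'
from rel import *
W,S,Q=pickle.load(open("w8.pkl","rb"))
rel(W,211.7,(284.2,358),236.5,(277.7,361.8))
# side camera: block front face lower corners & outline front corners
k=64/400
for n,u,v,z in[("outline FL",510,328,.032),("outline FR",678,342,.032)]: print(n,onz(Q,261+(u-400)*k,290+v*k,z).round(4))
bl=[(261+(u-400)*k,290+v*k) for u,v in[(513,240),(665,256)]]; tl=[(261+(u-400)*k,290+v*k) for u,v in[(522,165),(670,178)]]
for nm,pp in(("bottom",bl),("top",tl)):   # ray onto plane of block's -y end face
    for q in pp:
        o,r=ray(Q,*q);y=-.3645-.030;print(nm,(o+r*(y-o[1])/r[1]).round(4))
for n,u,v in[("scene outline L",103,252),("scene outline near",178,298),("scene outline R",297,240)]: print(n,onz(S,382+u*k,175+v*k,.032).round(4))
E
python3 go.py .5467 -.364 .049 -3
```

```text
line width mm 37.85286582598268
block width 34.35116407953932
outline [ 0.5485 -0.3635  0.032 ] block [ 0.549  -0.3644  0.0763] diff [-0.0005  0.0009] tool diff [0.0008 0.0003] blk-tcp [ 0.0013 -0.0009]
outline FL [ 0.5271 -0.3921  0.032 ]
outline FR [ 0.567  -0.3958  0.032 ]
bottom [ 0.5284 -0.3945  0.0574]
bottom [ 0.5638 -0.3945  0.0544]
top [ 0.5308 -0.3945  0.0773]
top [ 0.565  -0.3945  0.0751]
scene outline L [ 0.5668 -0.3329  0.032 ]
scene outline near [ 0.5285 -0.3319  0.032 ]
scene outline R [ 0.5238 -0.396   0.032 ]
t 25.45 tcp [ 0.5473 -0.3649  0.0611] F [-0.4 -0.4 -4.6] w 0.0346 j7 0.4
tool shift [-0.0003 -0.0006  0.0121] turn 0.1 tilt 2.19 yaw -2.9
```

Centring is within 1 mm, but the block is about 2–3° off level along x. There is time left, so I'll go up to a safe height and try to trim the tilt.

>>> drive_tool([
  [0,0,-0.01,0],
  [0,0,-0.015,0],
  [0,0,-0.015,0],
  [0,0,-0.015,0],
  [0,0,-0.015,0],
  [0,0,-0.015,0],
  [0,0,-0.015,0],
  [0,0,-0.015,0],
  [0,0,-0.01,0],
  [0,0,0,0],
  [0,0,0,0],
])

```text
time_s: 26.55
tcp_pos: [0.5523, -0.369, 0.203]
tcp_rot: [1.0, -0.025, -0.011, -0.01]
force: [-0.0, 0.1, -4.0]
width: 0.0347
```

```bash
cat >> go.py <<'E'
print("zvec",M[:2,2].round(4))
E
python3 go.py .5467 -.364 .049 -3
```

```text
t 26.55 tcp [ 0.5523 -0.369   0.203 ] F [-0.   0.1 -4. ] w 0.0347 j7 0.42
tool shift [-0.0023 -0.0016  0.1542] turn 0.1 tilt 1.75 yaw -2.9
zvec [-0.0218  0.0214]
```

>>> drive_tool([
  [0,0,0.03,0],
  [0,0,0.03,0],
  [0,0,-0.04,0],
  [0,0,0,0],
  [0,0,0,0],
])

```text
time_s: 27.05
tcp_pos: [0.5503, -0.3677, 0.1781]
tcp_rot: [1.0, -0.025, -0.013, -0.012]
force: [-0.0, 0.6, -4.5]
width: 0.0351
```

```bash
python3 go.py .5467 -.364 .049 -3
```

```text
t 27.05 tcp [ 0.5503 -0.3677  0.1781] F [-0.   0.6 -4.5] w 0.0351 j7 0.42
tool shift [-0.0002 -0.0006  0.1292] turn 0.1 tilt 2.05 yaw -2.9
zvec [-0.0263  0.0243]
```

>>> drive_tool([
  [0,0,-0.04,0],
  [0,0,-0.04,0],
  [0,0,-0.04,0],
  [0,0,0,0],
  [0,0,0,0],
])

```text
time_s: 27.55
tcp_pos: [0.5524, -0.37, 0.2978]
tcp_rot: [0.999, -0.025, -0.016, -0.013]
force: [0.1, -0.3, -5.3]
width: 0.0347
```

```bash
python3 go.py .5467 -.364 .049 -3
```

```text
t 27.55 tcp [ 0.5524 -0.37    0.2978] F [ 0.1 -0.3 -5.3] w 0.0347 j7 0.43
tool shift [0.0021 0.0008 0.2489] turn 0.2 tilt 2.39 yaw -2.8
zvec [-0.0311  0.0276]
```

>>> drive_tool([
  [0,0,0.01,0],
  [0,0,0.012,0],
  [0,0,0.012,0],
  [0,0,0.012,0],
  [0,0,0.012,0],
  [0,0,0.012,0],
  [0,0,0.012,0],
  [0,0,0.012,0],
  [0,0,0.012,0],
  [0,0,0.012,0],
  [0,0,0.008,0],
  [0,0,0,0],
])

```text
time_s: 28.75
tcp_pos: [0.5449, -0.3643, 0.1532]
tcp_rot: [0.999, -0.025, -0.02, -0.016]
force: [-0.3, -1.3, -4.4]
width: 0.0351
```

```bash
python3 go.py .5467 -.364 .049 -3
```

```text
t 28.75 tcp [ 0.5449 -0.3643  0.1532] F [-0.3 -1.3 -4.4] w 0.0351 j7 0.42
tool shift [0.0061 0.0028 0.104 ] turn 0.2 tilt 2.93 yaw -2.8
zvec [-0.0393  0.0328]
```

>>> drive_tool([
  [0,0,-0.01,0],
  [0,0,-0.015,0],
  [0,0,-0.015,0],
  [0,0,-0.015,0],
  [0,0,-0.015,0],
  [0,0,-0.015,0],
  [0,0,-0.015,0],
  [0,0,-0.015,0],
  [0,0,-0.015,0],
  [0,0,-0.01,0],
  [0,0,-0.005,0],
  [0,0,0,0],
])

```text
time_s: 29.95
tcp_pos: [0.5532, -0.3702, 0.325]
tcp_rot: [1.0, -0.025, -0.012, -0.011]
force: [-1.4, 0.7, -4.9]
width: 0.0347
```

```bash
python3 go.py .5467 -.364 .049 -3
```

```text
t 29.95 tcp [ 0.5532 -0.3702  0.325 ] F [-1.4  0.7 -4.9] w 0.0347 j7 0.44
tool shift [-2.000e-04 -0.000e+00  2.762e-01] turn 0.2 tilt 1.83 yaw -2.8
zvec [-0.0227  0.0225]
```

>>> drive_tool([
  [0,0,0.04,0],
  [0,0,0.04,0],
  [0,0,0.04,0],
  [0,0,0,0],
  [0,0,0,0],
])

```text
time_s: 30.45
tcp_pos: [0.5505, -0.3674, 0.2028]
tcp_rot: [1.0, -0.025, -0.011, -0.011]
force: [-0.6, -0.2, -2.3]
width: 0.035
```

```bash
python3 go.py .5467 -.364 .049 -3
```

```text
t 30.45 tcp [ 0.5505 -0.3674  0.2028] F [-0.6 -0.2 -2.3] w 0.035 j7 0.42
tool shift [-0.0005 -0.      0.1539] turn 0.2 tilt 1.75 yaw -2.8
zvec [-0.0214  0.0218]
```

Slow rises followed by fast drops trim the tilt. Repeating that.

>>> drive_tool([
  [0,0,-0.015,0],
  [0,0,-0.015,0],
  [0,0,-0.015,0],
  [0,0,-0.015,0],
  [0,0,-0.015,0],
  [0,0,-0.015,0],
  [0,0,-0.015,0],
  [0,0,-0.01,0],
  [0,0,0.04,0],
  [0,0,0.04,0],
  [0,0,0.04,0],
  [0,0,0,0],
])

```text
time_s: 31.65
tcp_pos: [0.5577, -0.3713, 0.2268]
tcp_rot: [1.0, -0.025, 0.001, -0.004]
force: [-0.8, 0.1, -4.4]
width: 0.035
```

```bash
python3 go.py .5467 -.364 .049 -3
```

```text
t 31.65 tcp [ 0.5577 -0.3713  0.2268] F [-0.8  0.1 -4.4] w 0.035 j7 0.42
tool shift [-0.0117 -0.0055  0.1779] turn 0.2 tilt 0.43 yaw -2.8
zvec [0.0028 0.007 ]
```

>>> drive_tool([
  [0,0,-0.015,0],
  [0,0,-0.015,0],
  [0,0,-0.015,0],
  [0,0,-0.015,0],
  [0,0,-0.015,0],
  [0,0,-0.015,0],
  [0,0,-0.015,0],
  [0,0,-0.01,0],
  [0,0,0.04,0],
  [0,0,0.04,0],
  [0,0,0.04,0],
  [0,0,0,0],
])

```text
time_s: 32.85
tcp_pos: [0.5668, -0.3759, 0.2711]
tcp_rot: [0.999, -0.025, 0.02, 0.007]
force: [-0.1, 0.6, -4.2]
width: 0.0346
```

```bash
python3 go.py .5467 -.364 .049 -3
```

```text
t 32.85 tcp [ 0.5668 -0.3759  0.2711] F [-0.1  0.6 -4.2] w 0.0346 j7 0.43
tool shift [-0.0296 -0.0139  0.2209] turn 0.2 tilt 2.45 yaw -2.8
zvec [ 0.0397 -0.0156]
```

>>> drive_tool([
  [-0.01,-0.005,0.008,0],
  [-0.008,-0.003,0.014,0],
  [0,0,0.014,0],
  [0,0,0.014,0],
  [0,0,0.014,0],
  [0,0,0.014,0],
  [0,0,0.014,0],
  [0,0,0.014,0],
  [0,0,0.01,0],
  [0,0,0,0],
])

```text
time_s: 33.85
tcp_pos: [0.5599, -0.3721, 0.1614]
tcp_rot: [0.999, -0.025, 0.026, 0.01]
force: [0.0, -0.4, -3.4]
width: 0.0352
```

```bash
python3 go.py .5467 -.364 .049 -3
```

```text
t 33.85 tcp [ 0.5599 -0.3721  0.1614] F [ 0.  -0.4 -3.4] w 0.0352 j7 0.41
tool shift [-0.0193 -0.0096  0.1114] turn 0.2 tilt 3.16 yaw -2.8
zvec [ 0.0505 -0.0222]
```

>>> drive_tool([
  [0,0,-0.04,0],
  [0,0,-0.04,0],
  [0,0,-0.04,0],
  [0,0,0,0],
  [0,0,0,0],
])

```text
time_s: 34.35
tcp_pos: [0.5535, -0.3691, 0.2851]
tcp_rot: [0.999, -0.024, 0.025, 0.01]
force: [0.1, 0.3, -5.3]
width: 0.0349
```

```bash
python3 go.py .5467 -.364 .049 -3
```

```text
t 34.35 tcp [ 0.5535 -0.3691  0.2851] F [ 0.1  0.3 -5.3] w 0.0349 j7 0.43
tool shift [-0.0189 -0.0092  0.2354] turn 0.2 tilt 3.07 yaw -2.8
zvec [ 0.0493 -0.0211]
```

>>> drive_tool([
  [-0.008,-0.004,0.01,0],
  [-0.008,-0.004,0.012,0],
  [0,0,0.012,0],
  [0,0,0.012,0],
  [0,0,0.012,0],
  [0,0,0.012,0],
  [0,0,0.012,0],
  [0,0,0.012,0],
  [0,0,0,0],
])

```text
time_s: 35.25
tcp_pos: [0.5423, -0.3619, 0.1792]
tcp_rot: [0.999, -0.024, 0.023, 0.009]
force: [0.6, -0.1, -4.3]
width: 0.0349
```

```bash
python3 go.py .5467 -.364 .049 -3
```

```text
t 35.25 tcp [ 0.5423 -0.3619  0.1792] F [ 0.6 -0.1 -4.3] w 0.0349 j7 0.42
tool shift [-0.0016 -0.0002  0.1302] turn 0.2 tilt 2.82 yaw -2.8
zvec [ 0.0457 -0.0184]
```

>>> drive_tool([
  [0,0,0.012,0],
  [0,0,0.012,0],
  [0,0,0.012,0],
  [0,0,0.012,0],
  [0,0,0.012,0],
  [0,0,0.008,0],
  [0,0,-0.04,0],
  [0,0,-0.04,0],
  [0,0,-0.04,0],
  [0,0,0,0],
  [0,0,0,0],
])

```text
time_s: 36.35
tcp_pos: [0.5399, -0.3608, 0.2258]
tcp_rot: [0.999, -0.024, 0.022, 0.008]
force: [-0.3, 0.6, -6.0]
width: 0.0351
```

```bash
python3 go.py .5467 -.364 .049 -3
```

```text
t 36.35 tcp [ 0.5399 -0.3608  0.2258] F [-0.3  0.6 -6. ] w 0.0351 j7 0.43
tool shift [-0.0008  0.0003  0.1769] turn 0.2 tilt 2.65 yaw -2.8
zvec [ 0.0432 -0.0165]
```

>>> drive_tool([
  [0,0,0.015,0],
  [0,0,0.015,0],
  [0,0,0.015,0],
  [0,0,0.015,0],
  [0,0,0.015,0],
  [0,0,0.015,0],
  [0,0,0.015,0],
  [0,0,-0.04,0],
  [0,0,-0.04,0],
  [0,0,-0.04,0],
  [0,0,0,0],
  [0,0,0,0],
])

```text
time_s: 37.55
tcp_pos: [0.5315, -0.3552, 0.207]
tcp_rot: [1.0, -0.024, 0.007, -0.002]
force: [0.5, -0.4, -4.6]
width: 0.0348
```

```bash
python3 go.py .5467 -.364 .049 -3
```

```text
t 37.55 tcp [ 0.5315 -0.3552  0.207 ] F [ 0.5 -0.4 -4.6] w 0.0348 j7 0.43
tool shift [0.0134 0.0088 0.1582] turn 0.3 tilt 0.83 yaw -2.7
zvec [0.0139 0.0039]
```

The tilt vector is now close to what it was at the grasp. Descending gently.

>>> drive_tool([
  [0.006,0.004,0.005,0.3],
  [0.006,0.004,0.01,0],
  [0,0,0.01,0],
  [0,0,0.01,0],
  [0,0,0.01,0],
  [0,0,0.01,0],
  [0,0,0.01,0],
  [0,0,0.01,0],
  [0,0,0.01,0],
  [0,0,0.005,0],
  [0,0,0,0],
  [0,0,0,0],
])

```text
time_s: 38.75
tcp_pos: [0.5423, -0.362, 0.1001]
tcp_rot: [1.0, -0.026, 0.002, -0.005]
force: [-0.3, 0.3, -2.6]
width: 0.0344
```

```bash
python3 go.py .5467 -.364 .049 -3
```

```text
t 38.75 tcp [ 0.5423 -0.362   0.1001] F [-0.3  0.3 -2.6] w 0.0344 j7 0.4
tool shift [0.0042 0.0023 0.0511] turn -0.0 tilt 0.64 yaw -3.0
zvec [0.0051 0.0098]
```

>>> drive_tool([
  [0.004,0.002,0.004,0],
  [0,0,0.007,0],
  [0,0,0.008,0],
  [0,0,0.008,0],
  [0,0,0.006,0],
  [0,0,0.003,0],
  [0,0,0,0],
  [0,0,0,0],
])

```text
time_s: 39.55
tcp_pos: [0.5472, -0.3643, 0.0615]
tcp_rot: [1.0, -0.026, 0.003, -0.005]
force: [0.0, 0.7, -3.1]
width: 0.0347
```

```bash
python3 go.py .5467 -.364 .049 -3
python3 - <<'E'
from rel import *
W=snap("wrist");pickle.dump(W,open("w9.pkl","wb"));h,s,v=hsv(W);m=(h<22)&(s>110)&(v>100)
print(np.where(m[180:235,325])[0]+180);[print(y,np.where(m[y,270:380])[0]+270) for y in(216,219,222)]
g=W["image"].mean(2);print([(r,round(g[r,300:345].mean())) for r in range(218,242)]);print(g[250,270:286].round(),g[250,355:370].round())
E
```

```text
t 39.55 tcp [ 0.5472 -0.3643  0.0615] F [ 0.   0.7 -3.1] w 0.0347 j7 0.39
tool shift [-0.0005 -0.0001  0.0125] turn -0.0 tilt 0.63 yaw -3.0
zvec [0.006  0.0093]
[209 210 211 212 213 214]
216 [280 281 282 283 284 354 355 356 357 358]
219 [280 281 282 283 284 354 355 356 357 358]
222 [280 281 282 283 284 354 355 356 357 358]
[(218, 78), (219, 72), (220, 67), (221, 65), (222, 65), (223, 64), (224, 67), (225, 75), (226, 88), (227, 96), (228, 99), (229, 99), (230, 99), (231, 100), (232, 100), (233, 100), (234, 101), (235, 105), (236, 116), (237, 130), (238, 140), (239, 145), (240, 146), (241, 142)]
[ 70.  52.  51.  51.  52.  52.  59.  76. 102. 118. 128. 129. 130. 130.
 130. 129.] [147. 148. 147. 147. 143. 133. 110.  81.  63.  58.  57.  57.  57.  72.
 111.]
```

Run:
```python
from rel import *
rel(pickle.load(open("w9.pkl","rb")),211.7,(282,356),236.5,(277.6,361.6))
```

```text
line width mm 37.9872194412274
block width 34.29242478190803
outline [ 0.5485 -0.3635  0.032 ] block [ 0.5485 -0.3636  0.0771] diff [0.     0.0001] tool diff [-0.0002  0.0003] blk-tcp [ 0.0013 -0.0009]
```

Centred to 0.1 mm through the camera. Last 12 mm down.

>>> drive_tool([
  [0,0,0.003,0],
  [0,0,0.004,0],
  [0,0,0.003,0],
  [0,0,0.001,0],
  [0,0,0,0],
  [0,0,0,0],
])

```text
time_s: 40.2
tcp_pos: [0.5475, -0.3644, 0.0502]
tcp_rot: [1.0, -0.026, 0.003, -0.004]
force: [0.6, -0.2, -4.2]
width: 0.0348
```

```bash
python3 go.py .5472 -.364 .049 -3
python3 - <<'E'
from rel import *
S,Q=snap("scene"),snap("side");pickle.dump((S,Q),open("w10.pkl","wb"))
cv2.imwrite("pics/m10.png",np.hstack([cv2.resize(S["image"][140:300,280:460],(400,356)),cv2.resize(Q["image"][250:386,220:373],(400,356),interpolation=cv2.INTER_CUBIC)]))
E
```

```text
t 40.2 tcp [ 0.5475 -0.3644  0.0502] F [ 0.6 -0.2 -4.2] w 0.0348 j7 0.39
tool shift [-0.0004 -0.0004  0.0012] turn -0.0 tilt 0.63 yaw -3.0
zvec [0.0069 0.0086]
```

View pics/m10.png

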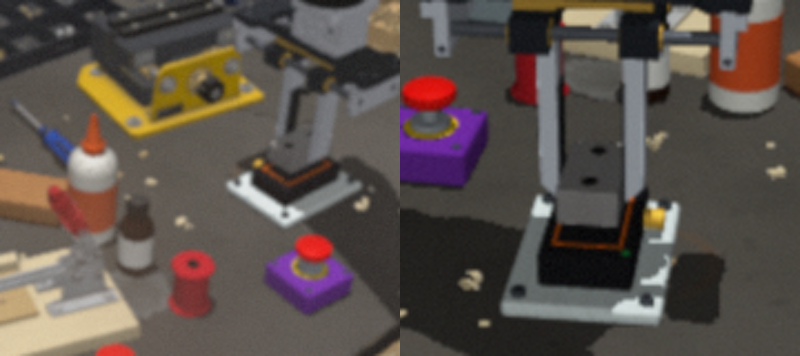

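The side crop shows the block level and square over the outline, and the bottles and spool are still standing. I'll take off about 1.5 mm and let it settle.

>>> drive_tool([
  [0,0,0.001,0],
  [0,0,0.0005,0],
  [0,0,0,0],
  [0,0,0,0],
  [0,0,0,0],
  [0,0,0,0],
])

```text
time_s: 40.9
tcp_pos: [0.5477, -0.3645, 0.0489]
tcp_rot: [1.0, -0.026, 0.004, -0.004]
force: [0.1, 0.1, -4.1]
width: 0.0344
```

```bash
python3 go.py .5472 -.364 .049 -3
python3 - <<'E'
from h import *
import pickle
D=pickle.load(open("d0.pkl","rb"));S=pickle.load(open("w10.pkl","rb"))[0]
# standing things unmoved: difference of scene views start vs now
for n,(x0,y0,x1,y1) in dict(glue=(308,192,334,250),brown=(330,230,352,264),spool=(355,252,378,284),fixture=(232,248,345,310),plunger=(318,290,346,312)).items():
    print(n,np.abs(D["scene"]["image"][y0:y1,x0:x1].astype(int)-S["image"][y0:y1,x0:x1]).mean().round(1))
s=bot.read_state();print(np.abs(s["joint_velocities"]).max())
E
```

```text
t 40.9 tcp [ 0.5477 -0.3645  0.0489] F [ 0.1  0.1 -4.1] w 0.0344 j7 0.39
tool shift [-0.0006 -0.0005 -0.0001] turn -0.0 tilt 0.64 yaw -3.0
zvec [0.0074 0.0084]
glue 5.4
brown 4.6
spool 4.5
fixture 6.5
plunger 5.5
0.002358423587193483
```

Everything in the row is unmoved, the plunger is back up, and the arm is still, so I'm handing in.

```bash
python3 -c "
from station import bot
print(bot.close_job())"
```

```text
the job is handed in; nothing more can be done
None
```

I pressed the grey box's plunger to its stop and let it spring back. I then gripped the near steel block and carried it high over the fixture and the row, and handed in at about 41 s holding it over the sensor.

**Final checks**
- **Height:** the gap above the sensor face is about 10.5 mm by the arm's reading. The side camera put it 1–2 mm larger.
- **Position:** the block was centred on the outline to within 0.2 mm by the wrist camera just before the last 12 mm down. The tool then drifted about 0.5 mm. The turn error is about 0°.
- **Level:** the tool tilt is 0.6°, and the side view shows the block level.
- **Grip and motion:** the grip is holding at 34–35 mm, and the arm was still when I handed in.
- **Surroundings:** comparing the scene camera at the start and just before the last 1.5 mm adjustment, the bottles, spool, fixture and plunger are unmoved. I saw no sign of contact with the sensor.

**What was off**
- **Press force:** it peaked at about 78 N at the wrist. That is higher than I meant, but under the 120 N limit.
- **Tilt on the way:** the tool crept to about 3° off level during the moves. I trimmed it with repeated up-and-down moves, most of them high above the sensor. The lowest dips kept a few centimetres clear.

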